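# Set the feeder and present a fresh tray under its chute

### The arm

A 6-joint arm with a two-finger parallel gripper is mounted at the origin on a cart in front of the work surface, level with it; the furniture and walls round the work are solid. World frame = base frame: x ahead of the robot, y to its left, z up, the work surface at z = 0. Lengths are in m, angles in rad, forces in N, time in s.
With the tool pointing down it reaches from about 0.35 to 0.775 m from the base axis. Payload 5.5 kg.
Tool frame: the origin (TCP) lies on the centre line of the jaws, within the pads' length; the fingertips stand 11 mm ahead of it and the grasp point (between the pads) lies 8 mm behind it; z points along the fingers, y is the line along which they close (so a half turn about z gives the same grasp; the last joint's range is limited). The gripper opens to 85 mm and grips with 20 to 120 N. Pads are 22 mm wide; open, the fingers measure 114 mm over their backs; the gripper's body (76 mm by 85 mm) begins 54 mm behind the grasp point. The pads swing forward as they close: fully open they stand 13 mm farther back than shut.
Start: joints at [1.162, 0.313, 0.046, 1.304, 0, 1.431], TCP at [0.153, 0.554, 0.242] pointing down, gripper open.
Joint ranges: [-2.76, 2.76], [-0.86, 1.69], [-1.03, 1.26], [-2.2, 2.34], [-1.47, 1.5], [-3.14, 3.14]. Speed limits (rad/s): [2.57, 2.57, 3.14, 3.14, 3.14, 3.14].

### API

Orientations are given as a unit quaternion [w, x, y, z].
In Python, from workcell import get_state, eyes, env gives the robot as it stands.
- The arm moves only by the shell command python3 -m inch 'ROWS' [OPENING] [FORCE]. ROWS is JSON, one flat list of numbers, 4 for each row, row after row: the shift along the tool's x, y, z in cm, then the turn about the tool's z in rad. A call has exactly 5 rows; each row shifts and turns the commanded pose from where the row before left it, along the tool's axes as they then stand; what a row does not reach is not made up. A row lasts 1/12 s, in which the tool goes at most 41.7 mm and 7.16 degrees, less where a joint would pass 70% of its speed; a pose out of reach is approached as far as the arm can. A call is refused whole if a number of a shift passes 4.17 or a number of a turn 0.125, either way. A call with a gripper value outside its range is refused whole. OPENING is the opening, from -1 (shut) to 1 (fully open), set as the call begins (- or left out, the last holds). The fingers move at their own pace and stop on an object; FORCE is the grip in N (left out, the last holds). Time passes only in rows, so rows that do not move let the fingers close, or fill a call up. It gives the time, the measured TCP pose, the force, the opening and the grip force at its end, in the units of the state.
- get_state(): the state, without advancing time (a new reading comes with each control period).
- eyes.read_camera(name): name is "side" or "top" or "wrist"; returns the picture (420x560x3 uint8, red, green, blue); there is no depth.
- eyes.camera_info(name): a dict with "fovy" (degrees; the focal length in pixels is half the picture's height over the tangent of half this angle, whatever the lens; pixels are square), "cx", "cy" (the principal point, pixels), "D" ([k1, k2, p1, p2, k3] as OpenCV has them; the pictures are not rectified), "xyz" and "orientation" of the camera in the world. Camera axes: x right, y down, z forward; pixel columns grow to the right and rows downward; lengths in m; the calibration is good to about 2 mm. A picture is of the moment at which its call begins: read the wrist's pose just before it. camera_info takes no time and is no camera call; for the wrist camera it gives the pose at the moment of the call.
- env.hand_in(): hands the job in; it is judged then, once.
The state is a dict: "clock": time; "joint_pos": joint angles; "qvel": joint speeds; "tau": joint torques, N m; "tcp_pos": TCP position; "orientation": TCP orientation; "wrist_force": force on the tool from outside, world axes, zero at the start; "ft_torque": the same for the moment, N m; "finger_gap": finger opening in m; "grip_force": force on a finger pad.
Only numpy, scipy, OpenCV 4.12 (cv2) and the standard library are available. Lean on these libraries where they do the work, as an engineer would, in place of code of your own. Each camera call takes 0.05 s, during which the arm holds its last target. There are 200 camera calls.

### The job

Turn the feeder's rate dial so that its white pointer stands at the green mark. Then peel the topmost steel tray off the sticky stack by tilting up its corner with the orange grip while the opposite corner still rests on the stack, so that the trays below stay down and in place, and present it: hold it level in the air close beneath the feeder's chute, with the chute's mouth over the middle of the tray, touching neither the feeder nor the worktop. Finish while still holding the tray there, and leave the other things on the bench alone.

Things in the scene. Friction and masses are not known exactly. Their poses are not given: they have to be found in the camera images.
- rate_dial (a joint): angle of the rate dial, in rad: 0 with the pointer at the first scale mark, growing clockwise seen from above, stops at 0 and 4.5; the green mark is at 2.0. It stays where it is left and turns with about 0.03 Nm
- dial_grip (a point): point on the dial's vertical axis, about half way up its upright black bar grip (42 long, 12 wide, its top 10 above this point and 79 above the worktop; a round skirt of 52 diameter lies 17 below this point). Turns with the dial: its x axis points along the bar to the end with the white pointer line
- dial_box: low grey box with a white top, 105 x 105 x 44, fixed, carrying the dial. Origin under its centre. In its own frame (x to its far side, y left) the dial's pointer stands at 135 degrees minus the dial angle, counter-clockwise from x, so the green mark lies 20 degrees to the left of x
- tray_stack: five nested steel trays that stay together as one body, loose on the worktop, 120 (x) x 100 (y) x 50 high, 0.66 to 0.79 kg. Origin under its centre. The top tray rests on its flange
- top_tray: top tray, loose, 0.13 kg, steel, sloping walls, flat flange: 120 (x) x 100 (y) x 18 deep, floor 88 x 68. Origin at the centre of the floor's underside, z out of the open side; at the start 40 above the worktop, in line with the stack. Tacky rubber buffers cling to its four corner studs: each clings with about 1 N and lets go once lifted 6 mm
- tray_grip (a point): centre of the orange upright grip fixed to the top tray's (-x, -y) corner, at (-70, -60, 30) in the tray's frame; same axes as the tray. A bar 36 long, outward along the corner's bisector (direction (-1, -1)), 10 thick across it, reaching 14 below and 12 above this point. Free air on both sides; this point starts 70 above the worktop
- grip_corner (a point): foot of the top tray's stud at the corner with the grip, at (-53, -43, 10) in the tray's frame
- far_corner (a point): foot of the top tray's stud at the opposite corner, at (53, 43, 10) in the tray's frame
- feeder: vibratory feeder, fixed: grey foot, blue housing, white hopper, and an open steel chute 46 wide that juts out towards the robot and slopes down to its mouth. Origin on the worktop under the mouth; x points from the mouth back to the housing. Foot begins 135, housing 200 behind the mouth; under the chute all is free to 165 height as far as the foot
- chute_mouth (a point): middle of the lower edge of the chute's mouth, 170 above the worktop, at the end nearest the robot
- tin: white round sample tin, 64 diameter, 40 high, bystander; origin under its centre
- bottle: small dark reagent bottle with black cap, 41 diameter, 68 high, bystander; origin under its centre
- scraper: scraper with black handle lying flat, 155 x 44 x 13, bystander; origin under its centre, long along its y
- dish: white shallow dish, 78 diameter, 30 high, bystander; origin under its centre
- vial: small vial with green cap, 23 diameter, 62 high, bystander; origin under its centre
Things that resemble listed ones, but are neither listed nor needed, are in the scene too. Leave any pink look-alike of the dial_box alone.

How it is judged:
On the way, in this order (a step that is already met when the one before it is completed fails the run):
1. the dial's pointer stands at the green mark (within 0.12 rad) and is still (value of joint rate_dial between 1.88 and 2.12 rad and velocity of joint rate_dial between -0.05 and 0.05 rad/s), for 0.3 s.
2. the grip corner of the top tray is peeled up by more than 6 mm while the opposite corner is still down on the stack (z of grip_corner in the frame of tray_stack above 0.056 m and z of far_corner in the frame of tray_stack below 0.0535 m), for 0.05 s.
3. the top tray is clear of the stack (z of each of far_corner, grip_corner in the frame of tray_stack above 0.065 m), for 0.1 s.
At the end, for the whole second after the job is handed in: Dial within 0.12 rad of the mark. Top tray held by the fingers alone, still, level within 0.2 rad, over 50 mm up, mouth 20 to 110 mm above its floor's underside and within 30 (x), 25 mm (y) of its middle, touching no feeder, stack or box. Lower trays flat on the worktop (value of joint rate_dial between 1.88 and 2.12 rad and x of chute_mouth in the frame of top_tray between -0.03 and 0.03 m and y of chute_mouth in the frame of top_tray between -0.025 and 0.025 m and z of chute_mouth in the frame of top_tray between 0.02 and 0.11 m and angle between top_tray's own z axis and vertical below 0.2 rad and height (world z) of top_tray above 0.05 m and linear speed of top_tray below 0.03 m/s and contact force between the fingers and top_tray above 2 N and contact force between top_tray and feeder below 0.3 N and contact force between top_tray and tray_stack below 0.3 N and contact force between top_tray and dial_box below 0.3 N and height (world z) of tray_stack below 0.006 m and angle between tray_stack's own z axis and vertical below 0.06 rad); the arm keeps its last pose, push and grip.
It fails at once if the lower trays are lifted off the worktop or tipped (height (world z) of tray_stack above 0.02 m or angle between tray_stack's own z axis and vertical above 0.2 rad).
It fails at once if the stack is dragged more than 50 mm (distance of tray_stack from where it was at the start of the episode above 0.05 m).
It fails at once if a bystander is moved more than 30 mm (distance of any of tin, bottle, scraper, dish, vial from where it was at the start of the episode above 0.03 m).
It also fails if it takes over 58 s, if anything falls off the work surface, if the arm or the gripper's body presses on something with over 40 N, if the wrist force passes 120 N, or if a joint passes its speed limit or range.

## Working session

There is one attempt and no reset: what is moved stays moved. The work goes in short steps, Python scripts to look and compute and a shell command to move; the robot and the scene stay as the last step left them, time stands still between calls to the robot, and variables do not carry over. Pictures are saved under pics/ and viewed, at most 10 in all, crops included, and the job is handed in when it is done.

```bash
mkdir -p pics; ls; python3 - <<'E'
from workcell import get_state, eyes, env
import cv2,numpy as np
print(get_state())
for n in ("top","side"):
    print(n,eyes.camera_info(n)); im=eyes.read_camera(n); cv2.imwrite(f"pics/{n}0.png",im[:,:,::-1])
E
```

```text
pics
{'clock': 0.0, 'joint_pos': array([1.16239792e+00, 3.13988292e-01, 4.49798675e-02, 1.30359841e+00,
       1.94073513e-06, 1.43118050e+00]), 'qvel': array([ 0.00019209,  0.00149012,  0.00046782, -0.0009566 ,  0.00053407,
        0.00076211]), 'tau': array([ 2.36261272e-03, -4.80629826e+01,  2.98529792e+01,  1.94323983e-02,
       -2.34285053e-04,  9.48151211e-06]), 'tcp_pos': array([0.15251678, 0.55389556, 0.24141611]), 'orientation': array([-2.45888314e-04,  1.33987060e-01,  9.90982668e-01, -8.71221589e-04]), 'wrist_force': array([0.78688364, 0.44761309, 0.02953644]), 'ft_torque': array([-0.01926871, -0.02862791,  0.02431105]), 'grip_force': 0.0, 'finger_gap': 0.08547965073429178}
top {'fovy': 44.57835794773091, 'cx': 277.04833234225515, 'cy': 210.93815618080063, 'D': array([0.04240592, 0.        , 0.        , 0.        , 0.        ]), 'xyz': array([0.49322949, 0.03323969, 1.42812518]), 'orientation': array([ 0.02303552, -0.70642243,  0.70716216, -0.01893141])}
side {'fovy': 49.72184152273287, 'cx': 273.3770440241666, 'cy': 200.0433957168957, 'D': array([0.00161552, 0.        , 0.        , 0.        , 0.        ]), 'xyz': array([ 0.63485748, -0.985897  ,  0.76766479]), 'orientation': array([-0.4881998 ,  0.87238431,  0.01988415, -0.01453241])}
```

View pics/top0.png

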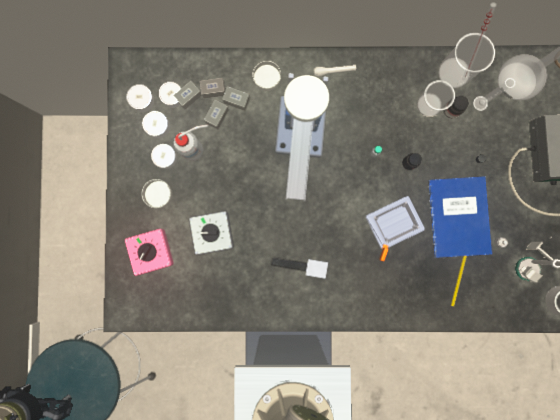

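View pics/side0.png

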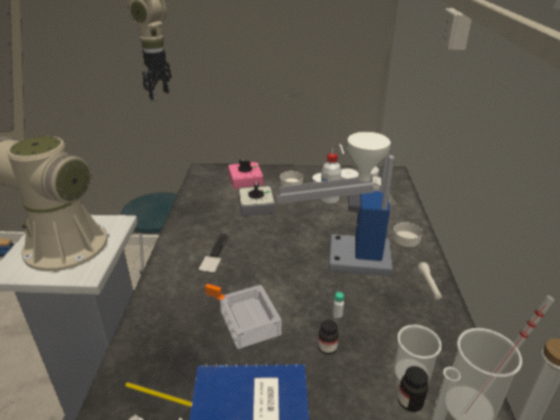

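The top view shows the white dial box at about (211,233), with its pointer pointing left and the green mark at (203,220). The pink decoy is at (148,252), the tray stack at (395,223) with the orange grip at (385,253) facing the robot, and the chute mouth at (296,198). In the side view the grip is at (214,292) and the mouth at (282,190).

```bash
cat > h.py <<'E'
from workcell import get_state, eyes, env
import cv2,numpy as np
from scipy.spatial.transform import Rotation as R
def rot(q): return R.from_quat([q[1],q[2],q[3],q[0]]).as_matrix()
def rays(i,uv):
    f=210/np.tan(np.radians(i["fovy"])/2)
    K=np.array([[f,0,i["cx"]],[0,f,i["cy"]],[0,0,1.]])
    p=cv2.undistortPoints(np.float64(uv).reshape(-1,1,2),K,np.float64(i["D"])).reshape(-1,2)
    return np.c_[p,np.ones(len(p))]@rot(i["orientation"]).T
def plane(i,uv,z):
    d=rays(i,uv); c=np.asarray(i["xyz"]); return c+d*((z-c[2])/d[:,2])[:,None]
def tri(i1,a,i2,b):
    d=[rays(i,p)[0] for i,p in((i1,a),(i2,b))]; d=[x/np.linalg.norm(x) for x in d]
    A=sum(np.eye(3)-np.outer(x,x) for x in d); B=sum((np.eye(3)-np.outer(x,x))@np.asarray(i["xyz"]) for x,i in zip(d,(i1,i2)))
    return np.linalg.solve(A,B)
def comps(m,a0=8):
    n,l,s,c=cv2.connectedComponentsWithStats(m.astype(np.uint8)); return [(c[k].round(1),s[k,4],(l==k)) for k in range(1,n) if s[k,4]>=a0]
def quad(m):
    c=max(cv2.findContours(m.astype(np.uint8),cv2.RETR_EXTERNAL,cv2.CHAIN_APPROX_NONE)[0],key=cv2.contourArea)
    return cv2.boxPoints(cv2.minAreaRect(c))
E
python3 - <<'E'
from h import *
T,S=eyes.camera_info("top"),eyes.camera_info("side")
t=cv2.imread("pics/top0.png"); h=cv2.cvtColor(t,cv2.COLOR_BGR2HSV); H,Sa,V=cv2.split(h)
s=cv2.imread("pics/side0.png"); hs=cv2.cvtColor(s,cv2.COLOR_BGR2HSV)
org=comps((H>5)&(H<16)&(Sa>180)&(V>150)); orgs=comps((hs[...,0]>3)&(hs[...,0]<16)&(hs[...,1]>180)&(hs[...,2]>150))
print("orange",[(c,a) for c,a,_ in org],[(c,a) for c,a,_ in orgs])
print(plane(T,[org[0][0]],.069))
for o in orgs: print("tri",tri(T,org[0][0],S,o[0]))
# dial box
m=np.zeros(V.shape,bool); m[205:262,183:240]=True
w=comps(m&(V>150)&(Sa<60),300); print("box",[(c,a) for c,a,_ in w]); q=quad(w[0][2]); P=plane(T,q,.044); print(P.round(3),P.mean(0),np.linalg.norm(np.diff(P,axis=0),axis=1))
g=comps(m&(H>45)&(H<80)&(Sa>100),3); print("green",[(c,a,plane(T,[c],.044).round(4)) for c,a,_ in g])
print("mouth",plane(T,[[287,198.5],[305,199]],.17))
cv2.imwrite("pics/crop1.png",np.hstack([cv2.resize(t[200:265,180:245],(390,390),interpolation=2),cv2.resize(t[190:268,358:436],(390,390),interpolation=2)]))
E
```

```text
orange [(array([383.6, 253.2]), np.int32(36))] [(array([212.7, 287.2]), np.int32(67)), (array([220.4, 296.6]), np.int32(20))]
[[ 0.46206558 -0.23967772  0.069     ]]
tri [ 0.46090203 -0.23804722  0.07843696]
tri [ 0.4685205  -0.24161308  0.05353134]
box [(array([210.2, 232.6]), np.int32(1121))]
[[0.558 0.281 0.044]
 [0.576 0.182 0.044]
 [0.477 0.163 0.044]
 [0.459 0.262 0.044]] [0.51780086 0.22208407 0.044     ] [0.10140678 0.10081393 0.10095954]
green [(array([202.8, 220. ]), np.int32(13), array([[0.5512, 0.242 , 0.044 ]]))]
mouth [[ 0.59866663  0.015971    0.17      ]
 [ 0.59736776 -0.02834322  0.17      ]]
```

View pics/crop1.png

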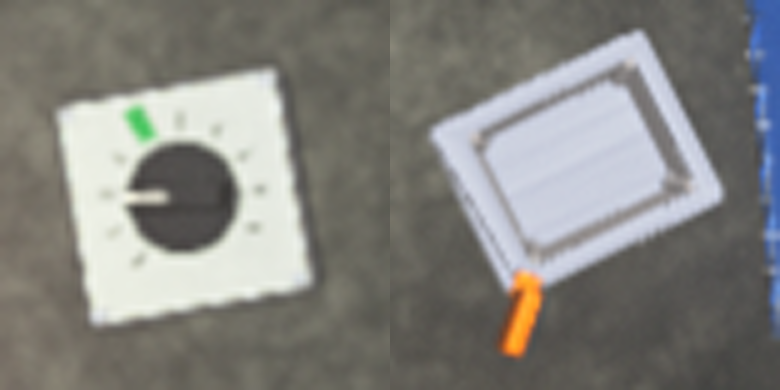

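```bash

python3 -m inch '[-2.94,-1.49,0,0,-2.94,-1.49,0,0,-2.94,-1.49,0,0,-2.94,-1.49,0,0,-2.94,-1.49,0,0]' 1 30
python3 -m inch '[-2.94,-1.49,0,0,-2.94,-1.49,0,0,-2.94,-1.49,0,0,-2.94,-1.49,0,0,-2.94,-1.49,0,0]'
python3 -m inch '[-2.94,-1.49,0,0,-2.94,-1.49,0,0,-2.94,-1.49,0,0,-2.94,-1.49,0,0,-2.94,-1.49,0,0]'
python3 -m inch '[0,0,0,-0.123,0,0,0,-0.123,0,0,0,-0.123,0,0,0,-0.123,0,0,0,-0.123]'
python3 -m inch '[0,0,0,-0.123,0,0,0,-0.123,0,0,0,-0.123,0,0,0,-0.123,0,0,0,-0.123]'
python3 -m inch '[0,0,0,-0.123,0,0,0,-0.123,0,0,0,-0.123,0,0,0,-0.123,0,0,0,-0.123]'
python3 - <<'E'
from h import *
s=get_state();print(s["clock"],s["tcp_pos"],rot(s["orientation"]).round(3),s["joint_pos"].round(2))
i=eyes.camera_info("wrist");im=eyes.read_camera("wrist");print(i);cv2.imwrite("pics/w1.png",im[:,:,::-1])
E
```

```text
clock: 0.52
tcp_pos: [0.2752, 0.4422, 0.2419]
orientation: [-0.0, 0.134, 0.991, -0.0]
wrist_force: [0.4, 1.3, -0.3]
finger_gap: 0.0852
grip_force: 0.0
clock: 0.93
tcp_pos: [0.3973, 0.3312, 0.242]
orientation: [-0.0, 0.134, 0.991, -0.0]
wrist_force: [0.5, 0.3, -0.1]
finger_gap: 0.0854
grip_force: 0.0
clock: 1.35
tcp_pos: [0.5193, 0.2204, 0.2419]
orientation: [-0.0, 0.134, 0.991, -0.0]
wrist_force: [0.7, 0.5, 0.8]
finger_gap: 0.0853
grip_force: 0.0
clock: 1.77
tcp_pos: [0.5184, 0.2215, 0.2417]
orientation: [-0.001, -0.175, 0.985, 0.0]
wrist_force: [0.0, -0.0, -0.3]
finger_gap: 0.0855
grip_force: 0.0
clock: 2.18
tcp_pos: [0.5182, 0.2217, 0.2417]
orientation: [-0.001, -0.465, 0.885, 0.0]
wrist_force: [0.8, 0.7, 0.1]
finger_gap: 0.0853
grip_force: 0.0
clock: 2.6
tcp_pos: [0.5182, 0.2217, 0.2418]
orientation: [0.0, 0.711, -0.703, -0.0]
wrist_force: [0.4, -0.5, 0.0]
finger_gap: 0.0853
grip_force: 0.0
2.6 [0.51824124 0.22169135 0.24177321] [[ 0.011 -1.    -0.001]
 [-1.    -0.011 -0.   ]
 [ 0.     0.001 -1.   ]] [ 0.26  0.29  0.02  1.3   0.   -1.32]
{'fovy': 65.76877691020759, 'cx': 278.6052132704599, 'cy': 208.13025777883203, 'D': array([-0.01453324,  0.        ,  0.        ,  0.        ,  0.        ]), 'xyz': array([0.51997059, 0.14904359, 0.37395605]), 'orientation': array([-0.00202784, -0.00573849,  0.98934426,  0.14546784])}
```

View pics/w1.png

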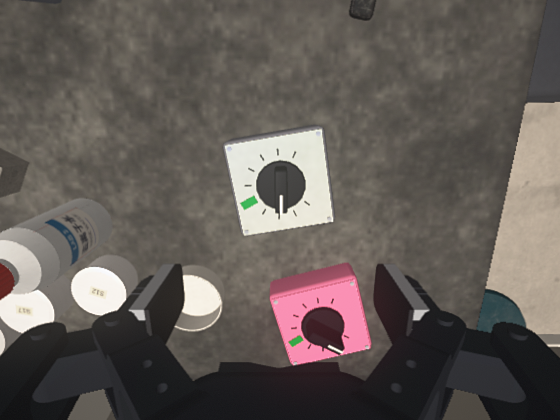

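The wrist view shows the white dial at (281,186), its bar upright in the picture and its pointer line at (281,204) pointing to +y. The green mark is at (249,203).

```bash
python3 - <<'E'
from h import *
im=cv2.imread("pics/w1.png"); i=dict(fovy=65.76877691020759,cx=278.6052132704599,cy=208.13025777883203,D=[-0.01453324,0,0,0,0],xyz=[0.51997059,0.14904359,0.37395605],orientation=[-0.00202784,-0.00573849,0.98934426,0.14546784])
h=cv2.cvtColor(im,cv2.COLOR_BGR2HSV);H,S,V=cv2.split(h)
m=np.zeros(V.shape,np.uint8);m[115:245,210:345]=1
w=(m>0)&(V>120)&(S<60); P=plane(i,quad(w),.044);print(P.round(4),P.mean(0))
c=P.mean(0)
g=comps((m>0)&(H>45)&(H<80)&(S>100));G=plane(i,[g[0][0]],.044)[0];print("green",np.degrees(np.arctan2(*(G-c)[1::-1])))
d=np.zeros(V.shape,bool);d[155:215,252:310]=True
k=comps(d&(V<75),200);print([(a,b) for a,b,_ in k]);
p=comps(d&(V>150)&(np.indices(V.shape)[0]>185)&(np.abs(np.indices(V.shape)[1]-281)<8),4)
for a,b,l in p:
    yx=np.argwhere(l); print(a,b,yx.min(0),yx.max(0))
    v=cv2.fitLine(np.float32(yx[:,::-1]),cv2.DIST_L2,0,.01,.01).ravel(); Q=plane(i,[v[2:]-10*v[:2],v[2:]+10*v[:2]],.079);print("ptr",Q.round(4),np.degrees(np.arctan2(*(Q[1]-Q[0])[1::-1])))
E
```

```text
[[0.5749 0.1807 0.044 ]
 [0.4768 0.1628 0.044 ]
 [0.4518 0.2716 0.044 ]
 [0.5592 0.2929 0.044 ]] [0.51567374 0.22700482 0.044     ]
green 24.171280474690853
[(array([280.7, 184.7]), np.int32(1678))]
[282.3 206.5] 78 [195 280] [214 288]
ptr [[0.517  0.2266 0.079 ]
 [0.5124 0.2458 0.079 ]] 103.440517891404
[275.2 212.6] 13 [209 274] [214 278]
ptr [[0.5272 0.2344 0.079 ]
 [0.5155 0.2501 0.079 ]] 126.6619154967273
```

```bash

python3 -m inch '[0,0,3,0,0,0,3,0,0,0,3,0,0,0,3,0,0,0,2,0]'
python3 -m inch '[0,0,1.2,0,0,0,1.2,0,0,0,0.9,0,0,0,0,0,0,0,0,0]'
python3 -m inch '[0,0,0,0,0,0,0,0,0,0,0,0,0,0,0,0,0,0,0,0]' -1 30
python3 -m inch '[0,0,0,0,0,0,0,0,0,0,0,0,0,0,0,0,0,0,0,0]'
```

```text
clock: 3.07
tcp_pos: [0.5168, 0.2213, 0.0992]
orientation: [0.002, 0.708, -0.706, -0.001]
wrist_force: [-0.1, 0.2, -0.5]
finger_gap: 0.0859
grip_force: 0.0
clock: 3.48
tcp_pos: [0.5181, 0.2217, 0.0689]
orientation: [0.001, 0.709, -0.706, -0.0]
wrist_force: [0.1, -0.1, -0.3]
finger_gap: 0.0852
grip_force: 0.0
clock: 3.9
tcp_pos: [0.5188, 0.2219, 0.0698]
orientation: [-0.0, 0.709, -0.705, 0.0]
wrist_force: [0.2, -0.3, 0.3]
finger_gap: 0.0257
grip_force: 0.0
clock: 4.32
tcp_pos: [0.5164, 0.2219, 0.0697]
orientation: [0.001, 0.709, -0.705, -0.001]
wrist_force: [-6.4, 0.8, 7.2]
finger_gap: 0.0112
grip_force: 31.6
```

```bash

python3 -m inch '[0,0,0,0.103,0,0,0,0.103,0,0,0,0.103,0,0,0,0.103,0,0,0,0.103]'
python3 -m inch '[0,0,0,0.103,0,0,0,0.103,0,0,0,0.103,0,0,0,0.103,0,0,0,0.103]'
python3 -m inch '[0,0,0,0,0,0,0,0,0,0,0,0,0,0,0,0,0,0,0,0]'
python3 -m inch '[0,0,0,0,0,0,0,0,0,0,0,0,0,0,0,0,0,0,0,0]' 1
python3 -m inch '[0,0,0,0,0,0,0,0,0,0,-2,0,0,0,-4,0,0,0,-4,0]'
python3 - <<'E'
from h import *
s=get_state();print(s["clock"],s["tcp_pos"],rot(s["orientation"]).round(3),s["joint_pos"].round(2))
i=eyes.camera_info("wrist");im=eyes.read_camera("wrist");print(i)
j=eyes.camera_info("top");t=eyes.read_camera("top")
cv2.imwrite("pics/w2.png",np.hstack([im[60:330,100:460,::-1],cv2.resize(t[200:265,180:245,::-1],(270,270),interpolation=2)]))
cv2.imwrite("pics/w2full.png",im[:,:,::-1])
E
```

```text
clock: 4.73
tcp_pos: [0.5165, 0.2218, 0.0697]
orientation: [-0.001, -0.504, 0.864, 0.001]
wrist_force: [-6.3, 0.6, 7.5]
finger_gap: 0.0113
grip_force: 31.5
clock: 5.15
tcp_pos: [0.5166, 0.2217, 0.0697]
orientation: [-0.001, -0.267, 0.964, 0.0]
wrist_force: [-6.0, -0.8, 6.5]
finger_gap: 0.0113
grip_force: 31.5
clock: 5.57
tcp_pos: [0.5166, 0.2217, 0.0697]
orientation: [-0.001, -0.27, 0.963, 0.0]
wrist_force: [-5.6, 0.2, 7.1]
finger_gap: 0.0115
grip_force: 31.5
clock: 5.98
tcp_pos: [0.5188, 0.2218, 0.0693]
orientation: [0.0, -0.27, 0.963, 0.0]
wrist_force: [0.3, -0.4, 0.1]
finger_gap: 0.0711
grip_force: 0.0
clock: 6.4
tcp_pos: [0.5169, 0.2213, 0.1687]
orientation: [-0.002, -0.27, 0.963, 0.0]
wrist_force: [1.6, 0.7, 0.4]
finger_gap: 0.0853
grip_force: 0.0
6.4 [0.51694876 0.22134024 0.16873342] [[-0.855 -0.519 -0.004]
 [-0.519  0.855 -0.001]
 [ 0.004  0.001 -1.   ]] [ 0.26  0.32 -0.12  1.13  0.   -0.28]
{'fovy': 65.76877691020759, 'cx': 278.6052132704599, 'cy': 208.13025777883203, 'D': array([-0.01453324,  0.        ,  0.        ,  0.        ,  0.        ]), 'xyz': array([0.45575488, 0.18395985, 0.30122659]), 'orientation': array([0.06883126, 0.48516055, 0.8626996 , 0.12502357])}
```

View pics/w2.png

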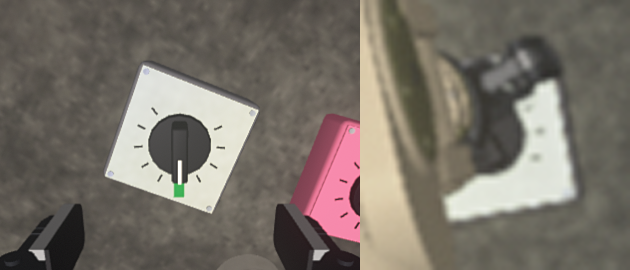

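The pointer line now points straight at the green mark, at (179,190) in the crop. Next I locate the tray.

```bash
python3 - <<'E'
from h import *
T=eyes.camera_info("top"); t=cv2.imread("pics/top0.png"); H,S,V=cv2.split(cv2.cvtColor(t,cv2.COLOR_BGR2HSV))
m=np.zeros(V.shape,bool);m[190:262,360:428]=True
w=max(comps(m&(V>120)&(S<70),100),key=lambda x:x[1]);mm=cv2.morphologyEx(w[2].astype(np.uint8),cv2.MORPH_CLOSE,np.ones((9,9)))
q=quad(mm);P=plane(T,q,.058);print(q,P.round(4),P.mean(0).round(4),np.linalg.norm(np.diff(P,axis=0),axis=1))
c=P[:,:2].mean(0)
e=[P[k+1]-P[k] for k in range(2)];e=max(e,key=np.linalg.norm)[:2];e=e/np.linalg.norm(e)
if e[1]>0:e=-e
y=np.array([-e[1],e[0]]);print("yaw",np.arctan2(e[1],e[0]),"grip pred",c-.07*e-.06*y,"bar dir deg",np.degrees(np.arctan2(*(-(e+y))[::-1])), "toolpsi",np.degrees(np.arctan2(*(-(e+y))[::-1]))-90)
s=get_state();print(rot(s["orientation"])[:2,:2].T@ (c-.07*e-.06*y-s["tcp_pos"][:2])*100)
E
```

```text
[[358.80008 210.6    ]
 [404.40005 187.80002]
 [425.20004 229.40002]
 [379.60007 252.20001]] [[ 0.5753 -0.1774  0.058 ]
 [ 0.6363 -0.2996  0.058 ]
 [ 0.525  -0.3528  0.058 ]
 [ 0.4645 -0.2313  0.058 ]] [ 0.5502 -0.2653  0.058 ] [0.13652226 0.12332967 0.13571693]
yaw -1.1079627382850188 grip pred [ 0.46530856 -0.22945225] bar dir deg 161.51841123851065 toolpsi 71.51841123851065
[ 28.38884334 -35.68001107]
```

```bash

python3 -m inch '[0,0,-3,0,2.2,-2.8,-0.5,0,2.2,-2.8,-0.5,0,2.2,-2.8,-0.5,0,2.2,-2.8,0,0]'
python3 -m inch '[2.2,-2.8,0,0,2.2,-2.8,0,0,2.2,-2.8,0,0,2.2,-2.8,0,0,2.2,-2.8,0,0]'
python3 -m inch '[2.2,-2.8,0,0,2.2,-2.8,0,0,2.2,-2.8,0,0,2.2,-2.8,0,0,0,0,0,0.116]'
python3 -m inch '[0,0,0,0.116,0,0,0,0.116,0,0,0,0.116,0,0,0,0.116,0,0,0,0.116]'
python3 -m inch '[0,0,0,0.116,0,0,0,0,0,0,0,0,0,0,0,0,0,0,0,0]'
python3 - <<'E'
from h import *
s=get_state();print(s["clock"],s["tcp_pos"],rot(s["orientation"]).round(3),s["joint_pos"].round(2))
i=eyes.camera_info("wrist");im=eyes.read_camera("wrist");print(i)
import pickle;pickle.dump(i,open("w3.pkl","wb"))
cv2.imwrite("pics/w3.png",im[:,:,::-1])
E
```

```text
clock: 6.92
tcp_pos: [0.5017, 0.0793, 0.2152]
orientation: [0.001, -0.27, 0.963, -0.0]
wrist_force: [0.4, -0.3, 0.2]
finger_gap: 0.0854
grip_force: 0.0
clock: 7.33
tcp_pos: [0.4797, -0.098, 0.2141]
orientation: [0.0, -0.27, 0.963, -0.0]
wrist_force: [1.0, 0.2, -0.0]
finger_gap: 0.0852
grip_force: 0.0
clock: 7.75
tcp_pos: [0.4629, -0.2438, 0.2138]
orientation: [0.0, -0.211, 0.978, -0.002]
wrist_force: [0.5, -0.6, 0.1]
finger_gap: 0.0854
grip_force: 0.0
clock: 8.17
tcp_pos: [0.4631, -0.2379, 0.2139]
orientation: [-0.0, 0.078, 0.997, 0.0]
wrist_force: [0.8, -0.1, 0.4]
finger_gap: 0.0852
grip_force: 0.0
clock: 8.58
tcp_pos: [0.4632, -0.2378, 0.2142]
orientation: [-0.0, 0.132, 0.991, 0.0]
wrist_force: [-0.6, -0.1, 0.1]
finger_gap: 0.0852
grip_force: 0.0
8.5833 [ 0.46320639 -0.23776695  0.21415758] [[-0.965  0.261 -0.   ]
 [ 0.261  0.965  0.   ]
 [ 0.     0.    -1.   ]] [-0.63  0.22 -0.15  1.2   0.   -0.36]
{'fovy': 65.76877691020759, 'cx': 278.6052132704599, 'cy': 208.13025777883203, 'D': array([-0.01453324,  0.        ,  0.        ,  0.        ,  0.        ]), 'xyz': array([ 0.393326  , -0.21821227,  0.34634983]), 'orientation': array([0.11463566, 0.78551567, 0.60172234, 0.08805691])}
```

View pics/w3.png

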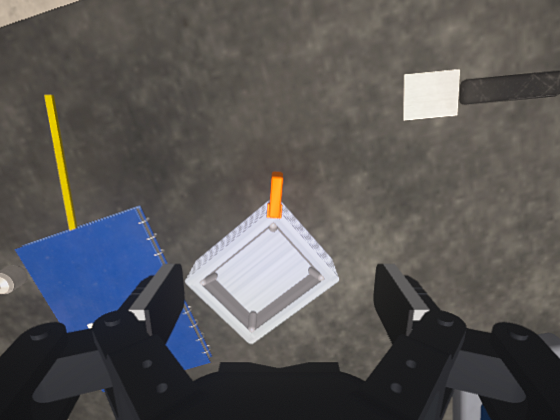

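The orange grip runs from (277,174) to (274,217). The flange corners are at about (187,281), (252,343) and (339,279).

```bash
python3 - <<'E'
from h import *
import pickle
i=pickle.load(open("w3.pkl","rb")); im=cv2.imread("pics/w3.png");H,S,V=cv2.split(cv2.cvtColor(im,cv2.COLOR_BGR2HSV))
P=plane(i,[[187,281],[252,343],[339,279]],.058)[:,:2];print(P.round(4),np.linalg.norm(np.diff(P,axis=0),axis=1))
c=(P[0]+P[2])/2; e=P[1]-P[2]; e2=P[0]-P[1]; print(c,np.degrees(np.arctan2(e[1],e[0])),np.degrees(np.arctan2(e2[1],e2[0])))
yv=-e2/np.linalg.norm(e2); xv=e/np.linalg.norm(e)
print("pred grip",c-.07*xv-.06*yv)
o=max(comps((H>3)&(H<18)&(S>170)&(V>120)),key=lambda x:x[1]);q=quad(o[2]);print(q)
for z in (.082,.07):
  A=plane(i,q,z)[:,:2];print(z,A.round(4),A.mean(0).round(4),np.linalg.norm(np.diff(A,axis=0),axis=1).round(4))
  L=max([A[1]-A[0],A[2]-A[1]],key=np.linalg.norm);print(np.degrees(np.arctan2(L[1],L[0])))
E
```

```text
[[ 0.5258 -0.3482]
 [ 0.6133 -0.3066]
 [ 0.5629 -0.2018]] [0.09686164 0.11632159]
[ 0.5443659  -0.27498453] -64.36700579304187 -154.58313736119703
pred grip [ 0.45989101 -0.23762574]
[[266.77698 216.79912]
 [268.51703 171.55833]
 [282.53473 172.09749]
 [280.79468 217.33827]]
0.082 [[ 0.4744 -0.2505]
 [ 0.4371 -0.2385]
 [ 0.4405 -0.2275]
 [ 0.478  -0.239 ]] [ 0.4575 -0.2389] [0.0392 0.0115 0.0392]
162.2216644791819
0.07 [[ 0.4781 -0.2519]
 [ 0.4391 -0.2394]
 [ 0.4427 -0.2279]
 [ 0.4818 -0.2399]] [ 0.4604 -0.2398] [0.0409 0.0121 0.041 ]
162.2216644791819
```

```bash

python3 -m inch '[0.4,-0.2,2,0,0,0,3,0.065,0,0,3,0,0,0,3,0,0,0,1,0]' 1 20
python3 -m inch '[0,0,1,0,0,0,1,0,0,0,1,0,0,0,0,0,0,0,0,0]'
python3 - <<'E'
from h import *
s=get_state();print(s["clock"],s["tcp_pos"],rot(s["orientation"]).round(3))
im=eyes.read_camera("side");w=eyes.read_camera("wrist")
cv2.imwrite("pics/s4.png",np.hstack([cv2.resize(im[240:360,150:310,::-1],(400,300),interpolation=2),cv2.resize(w[:,:,::-1],(400,300))]))
E
```

```text
clock: 9.05
tcp_pos: [0.4566, -0.2371, 0.0904]
orientation: [-0.003, 0.164, 0.986, 0.001]
wrist_force: [-0.5, -0.3, -0.7]
finger_gap: 0.0856
grip_force: 0.0
clock: 9.47
tcp_pos: [0.4591, -0.2388, 0.0645]
orientation: [0.0, 0.165, 0.986, -0.0]
wrist_force: [0.2, -0.5, 0.2]
finger_gap: 0.0855
grip_force: 0.0
9.4667 [ 0.45905408 -0.23880773  0.06452662] [[-0.946  0.325  0.   ]
 [ 0.325  0.946 -0.   ]
 [-0.    -0.    -1.   ]]
```

View pics/s4.png

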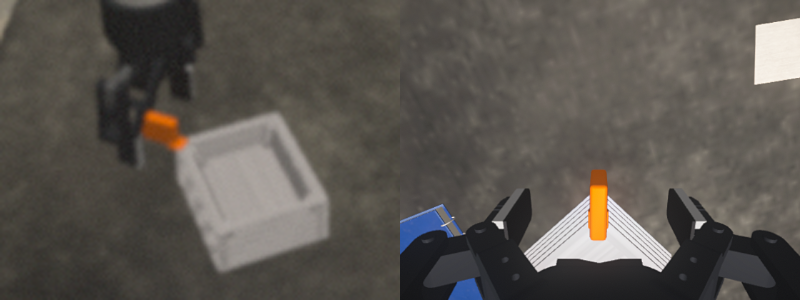

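The bar stands centred between the pads at (598,205) in the wrist half of the picture. I close on it lightly.

```bash

python3 -m inch '[0,0,0,0,0,0,0,0,0,0,0,0,0,0,0,0,0,0,0,0]' -1 20
python3 -m inch '[0,0,0,0,0,0,0,0,0,0,0,0,0,0,0,0,0,0,0,0]'
python3 -m inch '[0,0,0,0,0,0,-0.1,0,0,0,-0.1,0,0,0,-0.1,0,0,0,0,0]'
python3 -m inch '[0,0,0,0,0,0,-0.1,0,0,0,-0.1,0,0,0,-0.1,0,0,0,0,0]'
```

```text
clock: 9.98
tcp_pos: [0.4589, -0.2387, 0.0645]
orientation: [0.0, 0.165, 0.986, -0.0]
wrist_force: [-0.2, 0.2, 0.0]
finger_gap: 0.025
grip_force: 0.0
clock: 10.4
tcp_pos: [0.4588, -0.239, 0.0644]
orientation: [0.0, 0.165, 0.986, -0.0]
wrist_force: [-0.2, -2.0, 1.4]
finger_gap: 0.0094
grip_force: 20.8
clock: 10.82
tcp_pos: [0.4587, -0.2386, 0.0671]
orientation: [-0.0, 0.165, 0.986, 0.0]
wrist_force: [0.4, -2.4, -3.6]
finger_gap: 0.0097
grip_force: 19.6
clock: 11.23
tcp_pos: [0.4591, -0.2385, 0.0706]
orientation: [0.0, 0.164, 0.986, 0.0]
wrist_force: [0.1, -1.6, -0.8]
finger_gap: 0.0099
grip_force: 19.6
```

```bash

python3 - <<'E'
from h import *
import pickle
im=eyes.read_camera("side");w=eyes.read_camera("wrist");pickle.dump(eyes.camera_info("wrist"),open("w5.pkl","wb"))
cv2.imwrite("pics/w5f.png",w[:,:,::-1])
a=cv2.imread("pics/side0.png")[270:360,200:300]
cv2.imwrite("pics/s5.png",np.hstack([cv2.resize(a,(400,360),interpolation=2),cv2.resize(im[270:360,200:300,::-1],(400,360),interpolation=2)]))
E
```

```text
(no output)
```

View pics/s5.png

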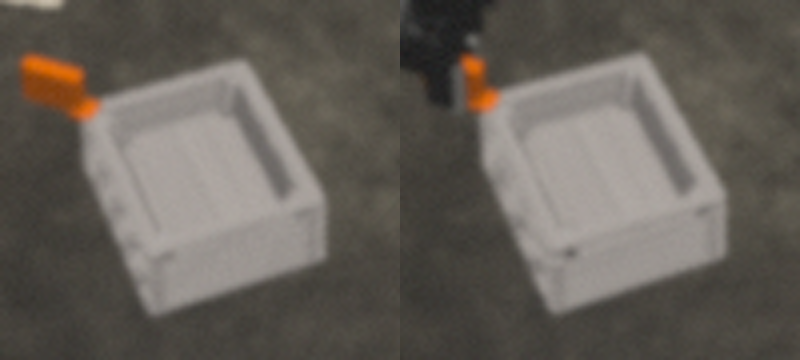

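The view shows the tray risen at the grip, with a dark gap at the corner at (570,250). I check corner motion numerically to tell tilting from a straight lift.

```bash
cat > lk.py <<'E'
from h import *
def flow():
    a=cv2.imread("pics/side0.png",0); b=cv2.cvtColor(eyes.read_camera("side"),cv2.COLOR_RGB2GRAY)
    p=np.float32([[224,299],[262,286.5],[238.5,332.5],[280.5,317.5],[281,334],[239,348],[250,318]]).reshape(-1,1,2)
    q,st,_=cv2.calcOpticalFlowPyrLK(a,b,p,None,winSize=(13,13),maxLevel=1)
    for n,u,v in zip(("grip","side1","side2","far","stackfar","stacks2","floor"),p[:,0],q[:,0]-p[:,0]): print(n,u,v.round(2))
    return b
if __name__=="__main__": flow()
E
python3 lk.py
```

```text
grip [224. 299.] [-0.36 -1.98]
side1 [262.  286.5] [-0.17 -1.62]
side2 [238.5 332.5] [ 0.6  -1.43]
far [280.5 317.5] [ 0.19 -0.89]
stackfar [281. 334.] [ 0.11 -0.49]
stacks2 [239. 348.] [ 0.29 -0.36]
floor [250. 318.] [-0.38 -2.1 ]
```

```bash

python3 -m inch '[0,0,-0.05,0,0,0,-0.05,0,0,0,-0.1,0,0,0,-0.1,0,0,0,0,0]'
python3 lk.py
python3 -m inch '[0,0,-0.05,0,0,0,-0.05,0,0,0,-0.1,0,0,0,0,0,0,0,0,0]'
python3 lk.py
```

```text
clock: 11.8
tcp_pos: [0.459, -0.2387, 0.0735]
orientation: [0.0, 0.165, 0.986, 0.0]
wrist_force: [1.0, -1.0, -3.1]
finger_gap: 0.01
grip_force: 19.6
grip [224. 299.] [-0.59 -2.72]
side1 [262.  286.5] [-0.39 -2.01]
side2 [238.5 332.5] [ 0.14 -1.48]
far [280.5 317.5] [ 0.11 -0.8 ]
stackfar [281. 334.] [ 0.02 -0.6 ]
stacks2 [239. 348.] [ 0.27 -0.37]
floor [250. 318.] [-0.79 -2.55]
clock: 12.27
tcp_pos: [0.4587, -0.2384, 0.0753]
orientation: [-0.0, 0.164, 0.986, 0.0]
wrist_force: [0.1, 0.8, -1.3]
finger_gap: 0.0099
grip_force: 19.6
grip [224. 299.] [-0.62 -3.47]
side1 [262.  286.5] [-0.6  -2.56]
side2 [238.5 332.5] [ 0.08 -1.87]
far [280.5 317.5] [ 0.02 -1.26]
stackfar [281. 334.] [ 0.03 -0.61]
stacks2 [239. 348.] [ 0.29 -0.37]
floor [250. 318.] [-1.2  -3.51]
```

```bash

python3 -m inch '[0,0,0,0,0,0,0,0,0,0,0,0,0,0,0,0,0,0,0,0]' -1 80
python3 lk.py
python3 -m inch '[0,0,-0.1,0,0,0,-0.15,0,0,0,-0.15,0,0,0,-0.2,0,0,0,-0.2,0]'
python3 -m inch '[0,0,-0.2,0,0,0,-0.3,0,0,0,-0.3,0,0,0,-0.3,0,0,0,0,0]'
python3 -m inch '[0,0,-0.3,0,0,0,-0.3,0,0,0,-0.4,0,0,0,-0.4,0,0,0,0,0]'
python3 - <<'E'
from h import *
im=eyes.read_camera("side")
cv2.imwrite("pics/s6.png",cv2.resize(im[220:360,150:330,::-1],(720,560),interpolation=2))
E
```

```text
clock: 12.73
tcp_pos: [0.4587, -0.2385, 0.0752]
orientation: [-0.0, 0.165, 0.986, 0.0]
wrist_force: [-0.4, 0.9, -0.2]
finger_gap: 0.0081
grip_force: 79.4
grip [224. 299.] [-0.64 -3.4 ]
side1 [262.  286.5] [-0.58 -2.57]
side2 [238.5 332.5] [ 0.08 -1.94]
far [280.5 317.5] [ 0.02 -1.38]
stackfar [281. 334.] [ 0.04 -0.58]
stacks2 [239. 348.] [ 0.3  -0.36]
floor [250. 318.] [-0.37 -1.97]
clock: 13.2
tcp_pos: [0.4588, -0.2389, 0.0836]
orientation: [0.0, 0.165, 0.986, -0.0]
wrist_force: [-0.0, 0.0, -1.4]
finger_gap: 0.0086
grip_force: 79.4
clock: 13.62
tcp_pos: [0.4593, -0.239, 0.0951]
orientation: [0.001, 0.165, 0.986, -0.0]
wrist_force: [-1.0, 0.6, -1.9]
finger_gap: 0.0088
grip_force: 79.4
clock: 14.03
tcp_pos: [0.4594, -0.2391, 0.1093]
orientation: [0.001, 0.165, 0.986, -0.0]
wrist_force: [0.4, 0.5, -0.9]
finger_gap: 0.0084
grip_force: 79.4
```

View pics/s6.png

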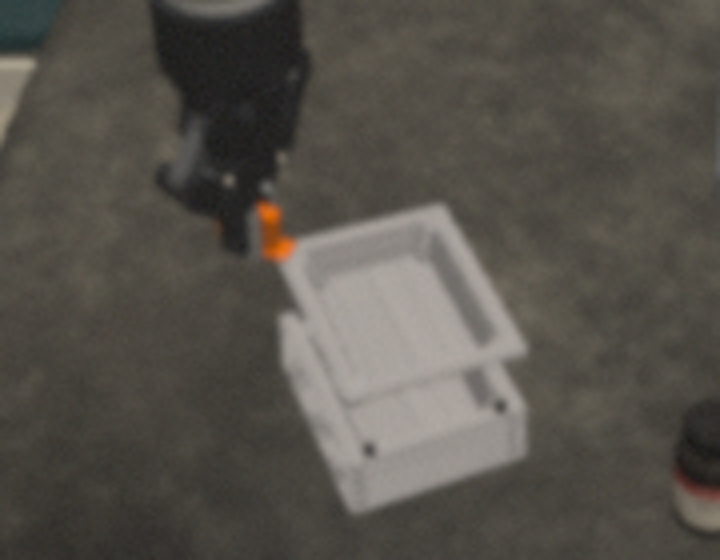

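The tray hangs clear above the stack and nearly level. The stack is flat and in place. Now I carry the tray to the chute.

```bash

python3 -m inch '[0.05,0.4,-0.5,0,0.1,0.8,-0.5,0,0.16,1.2,-0.5,0,0.19,1.4,-0.5,0,0.19,1.4,-0.6,0]' - 80
python3 -m inch '[0.22,1.6,0,0,0.22,1.6,0,0,0.22,1.6,0,0,0.22,1.6,0,0,0.22,1.6,0,0]'
python3 -m inch '[0.22,1.6,0,0,0.22,1.6,0,0,0.22,1.6,0,0,0.22,1.6,0,0,0.22,1.6,0,0]'
python3 -m inch '[0.2,1.6,0,0,0.2,1.4,0,0,0.16,1.2,0,0,0.14,1.0,0,0,0.1,0.8,0,0]'
python3 -m inch '[0,0,0,0,0,0,0,0,0,0,0,0,0,0,0,0,0,0,0,0]'
python3 - <<'E'
from h import *
im=eyes.read_camera("side");t=eyes.read_camera("top")
cv2.imwrite("pics/t7f.png",t[:,:,::-1]);cv2.imwrite("pics/s7f.png",im[:,:,::-1])
cv2.imwrite("pics/s7.png",np.hstack([cv2.resize(im[130:290,170:330,::-1],(400,400),interpolation=2),cv2.resize(t[150:280,230:360,::-1],(400,400),interpolation=2)]))
E
```

```text
clock: 14.5
tcp_pos: [0.4692, -0.1857, 0.1347]
orientation: [-0.0, 0.165, 0.986, 0.0]
wrist_force: [0.0, -0.2, -1.4]
finger_gap: 0.0085
grip_force: 79.4
clock: 14.92
tcp_pos: [0.4849, -0.106, 0.1348]
orientation: [0.0, 0.164, 0.986, 0.0]
wrist_force: [0.2, -0.4, -1.1]
finger_gap: 0.0088
grip_force: 79.4
clock: 15.33
tcp_pos: [0.5002, -0.0268, 0.1348]
orientation: [0.0, 0.164, 0.986, 0.0]
wrist_force: [-0.5, -0.9, -0.8]
finger_gap: 0.009
grip_force: 79.4
clock: 15.75
tcp_pos: [0.5123, 0.032, 0.1345]
orientation: [0.0, 0.164, 0.986, 0.0]
wrist_force: [0.4, -0.3, -0.9]
finger_gap: 0.0091
grip_force: 79.4
clock: 16.17
tcp_pos: [0.5122, 0.03, 0.1342]
orientation: [-0.0, 0.165, 0.986, -0.0]
wrist_force: [1.2, -0.5, -2.2]
finger_gap: 0.0089
grip_force: 79.4
```

View pics/s7.png

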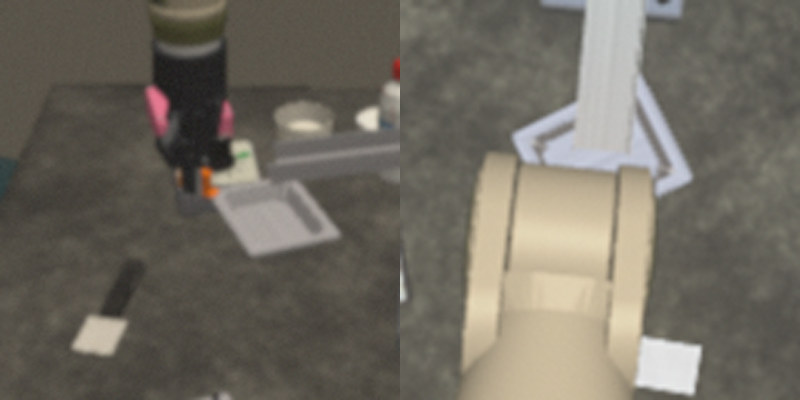

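The tray is under the chute in both views. Its side corners are at (513,137) and (690,180) in the top crop, and the mouth edge is at about (608,150). I check the offset and tilt.

```bash
python3 - <<'E'
from h import *
T,S=eyes.camera_info("top"),eyes.camera_info("side")
k=130/400; tp=lambda x,y:(230+(x-400)*k,150+y*k); sp=lambda x,y:(170+x*.4,130+y*.4)
L,Rr=tp(513,137),tp(690,180); M=plane(T,[tp(608,151)],.17)[0]
print("mouth",M, "tri",tri(T,tp(608,151),S,sp(273,176)))
for z in(.11,.12,.13):
  P=plane(T,[L,Rr],z); print(z,P.round(4),P.mean(0).round(4),np.linalg.norm(P[0]-P[1]))
print("right(+x-y)",tri(T,Rr,S,sp(251,255)))
# side view: corner heights. bottom corner and far corner by tray geometry
a=np.radians(-64.4+0);xv=np.array([np.cos(a),np.sin(a)]);yv=np.array([-xv[1],xv[0]])
P=plane(T,[L,Rr],.12)[:,:2];c=P.mean(0);d=M[:2]-c;print("mouth in tray",d@xv,d@yv)
def hz(uv,xy):
    i=S;r=rays(i,[uv])[0];h=(np.asarray(xy)-i["xyz"][:2]);t=(h@r[:2])/(r[:2]@r[:2]);return i["xyz"][2]+t*r[2]
print("z grip-corner",hz(sp(215,197),c-.06*xv-.05*yv),"z far",hz(sp(340,236),c+.06*xv+.05*yv),"z +x-y",hz(sp(251,255),c+.06*xv-.05*yv))
E
```

```text
mouth [ 0.5972089  -0.01012759  0.17      ] tri [ 0.59784542 -0.01017701  0.16752372]
0.11 [[ 0.6141  0.0675  0.11  ]
 [ 0.5777 -0.0807  0.11  ]] [ 0.5959 -0.0066  0.11  ] 0.15261139295893147
0.12 [[ 0.6131  0.0672  0.12  ]
 [ 0.5771 -0.0799  0.12  ]] [ 0.5951 -0.0063  0.12  ] 0.15145360161165294
0.13 [[ 0.6122  0.067   0.13  ]
 [ 0.5764 -0.079   0.13  ]] [ 0.5943 -0.006   0.13  ] 0.1502958102643744
right(+x-y) [ 0.57824379 -0.07987809  0.11870564]
mouth in tray 0.004337843730051924 0.0002497011676213865
z grip-corner 0.11680195652352598 z far 0.11565344919276299 z +x-y 0.1202366353901676
```

The mouth is within 5 mm of the tray's middle and about 70 mm above its floor, and the tray is nearly level, so I hand in.

```bash
python3 -c "
from workcell import env,get_state
s=get_state();print(s['clock'],s['grip_force'],abs(s['qvel']).max());print(env.hand_in())"
```

```text
16.2667 79.37559485435486 0.0017434113666195288
the job is handed in; nothing more can be done
None
```

I turned the dial to the green mark, peeled the top tray off corner first, and handed in at 16.3 s with it held under the chute, about level, with the mouth within 5 mm of its middle and roughly 70 mm above its floor by camera; no verdict was shown.

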